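# Stand the fence insulator in its ring stand, claw matching its neighbour

## Robot

A 7-joint arm with a two-finger parallel gripper is mounted at the origin on the work surface. World frame = base frame: x ahead of the robot, y to its left, z up, the work surface at z = 0. Lengths are in m, angles in rad, forces in N, time in s.
With the tool pointing down it reaches from about 0.425 to 0.925 m from the base axis. Payload 6.8 kg.
Tool frame: the origin (TCP) lies at the very end of the fingers, on their centre line; the grasp point (between the pads) lies 19 mm behind it; z points along the fingers, y is the direction in which the jaws open and shut (so a half turn about z gives the same grasp; the last joint's range is limited). The gripper opens to 85 mm and grips with 20 to 120 N. Pads are 22 mm wide; open, the fingers measure 114 mm over their backs; the gripper's body (76 mm by 85 mm) begins 54 mm behind the grasp point. The pads swing forward as they close: fully open they stand 13 mm farther back than shut.
Start: joints at [1.144, 0.477, 0.022, 1.555, -0.011, 1.109, -0.083], TCP at [0.212, -0.641, 0.2] pointing down, gripper open.
Joint ranges: [-2.96, 2.96], [-0.34, 2.1], [-1.41, 1.46], [0.24, 2.44], [-1.37, 4.51], [0.17, 1.92], [-2.96, 2.96]. Speed limits (rad/s): [2.39, 2.39, 3.14, 3.14, 3.14, 3.14, 3.14].

## Interface

Orientations are given as a unit quaternion [w, x, y, z].
In Python, from station import bot gives the robot as it stands.
- The arm moves only by the tool move_arm, never from a script. Its argument "commands" is text: rows parted by semicolons, each of 7 numbers parted by spaces: the opening, from 0 (shut) to 1 (fully open), then the shift along the tool's x, y, z in cm, then the turn, a rotation vector about the tool's x, y, z in degrees. In form: gripper tx ty tz rx ry rz; .... A call has 1 to 12 rows; each row shifts and turns the commanded pose from where the row before left it, along the tool's axes as they then stand; what a row does not reach is not made up. A row lasts 1/12 s, in which the tool goes at most 41.7 mm and 7.16 degrees, less where a joint would pass 70% of its speed; a pose out of reach is approached as far as the arm can. A call with a gripper value outside its range is refused whole. The fingers move at their own pace and stop on an object; "force" is the grip in N (left out, the last holds). Time passes only in rows, so rows that do not move let the fingers close. It gives the time, the measured TCP pose, the force and the opening at its end, in the units of the state.
- bot.get_obs(): the state, without advancing time (a new reading comes with each control period).
- bot.read_camera(name): name is "scene" or "top" or "wrist"; returns a dict with "img" (420x560x3 uint8, red, green, blue), "K" (3x3 intrinsics, pixels), "rvec" (rotation vector, rad) and "tvec" (3), from world to camera coordinates, as OpenCV has them; the wrist camera has in their place "hand_eye" (4x4, takes a point from camera to tool coordinates, whose origin is the TCP and whose axes are the flange's). Camera axes: x right, y down, z forward; pixel columns grow to the right and rows downward; lengths in m; the calibration is good to about 2 mm. A picture is of the moment at which its call begins: read the wrist's pose just before it. There is no depth.
- bot.hand_in(): hands the job in, once; it reports no verdict.
The state is a dict: "t": time; "q": joint angles; "joint_vel": joint speeds; "joint_torque": joint torques, N m; "eef_pos": TCP position; "tool_rot": TCP orientation; "contact_force": force on the tool from outside, world axes, zero at the start; "torque": the same for the moment, N m; "gripper_width": opening from 0.0 (shut) to 1.0 (fully open).
Only numpy, scipy, OpenCV 4.12 (cv2) and the standard library are available. Lean on these libraries where they do the work, as an engineer would, in place of code of your own. Each camera call takes 0.05 s, during which the arm holds its last target. There are 200 camera calls.

## Task

Pick up the red fence insulator that lies on its back and stand it upright, round bulb down, in the empty ring stand, with its claw pointing the same way as the claw of the insulator already standing next to it. Set it down rather than drop it, let go, and leave the standing insulator, the plier and the tile where they are.

Things in the scene. Friction and masses are not known exactly. Their poses are not given: they have to be found in the camera images.
- insulator: Loose red plastic fence insulator, about 0.3 kg, 115 mm long. Origin: lowest point of its round bulb; own z runs from bulb to flat top; claw points along own -x. It starts lying on its flat back and bulb, axis level 30 mm above the cart, claw up, top to the left or left and towards the robot, bulb to the right. A bulb in a ring is held by friction only and keeps the lean it is let go at
- insulator_bulb (a point): Centre of the loose insulator's bulb, a sphere of radius 30 mm, 30 mm up its own z; the heavy end (centre of mass about 42 mm up z)
- insulator_claw (a point): Outer end of the loose insulator's claw, at own x = -58, z = 63 mm. The claw is an arm 16 mm wide (y), 8 mm thick, at z = 58 mm, with a lip up to z = 72 mm
- insulator_grip (a point): Point 82 mm up own z inside the block to grip: z 50 to 115 mm, flat sides 44 mm apart across y, x from -20 (claw face) to +30 mm (back). Gripped across y with the tool slanting in at 45 degrees from between top and claw, it can be lifted lying and set down upright with no level approach: a half turn about the slanted tool axis stands it up
- neighbour: Identical red insulator already standing upright, bulb down, in the other ring stand, loose; same origin and axes. Its own -x is the direction in which its claw points, roughly to the left, +y (up to 0.45 rad either way); its top is 138 mm above the cart
- neighbour_claw (a point): Outer end of the standing insulator's claw
- free_stand: Empty gray plastic ring stand, fixed, round, 92 mm wide at the foot, 68 mm at the rim, 35 mm high; origin under its centre, axes parallel to the world's. Its hole has radius 24 mm at the rim, hollow below. An insulator standing in it has its own origin about 23 mm above the stand's. The two stands may be swapped, left or right
- free_stand_rim (a point): Centre of the empty stand's rim, 35 mm above the cart
- taken_stand: Identical fixed ring stand that holds the standing insulator; at least 190 mm from the empty one, centre to centre
- plier: Loose galvanized steel fence plier lying flat, about 190 mm long and 60 mm wide, handles towards the robot; origin at its pivot. Bystander, not to be moved. Beyond it stand a fixed gray hopper 150 mm high and an open bit case 75 mm high, clear of the work
- ceramic_tile: Loose yellow ceramic tile 100 x 100 x 8 mm lying flat; origin at the centre of its underside. Bystander, not to be moved
Not all that is in view belongs to the job. What is shaped like the insulator but pink or purple is not meant.

How it is judged:
At the end, for the whole second after the job is handed in: The insulator rests still, bulb down in the empty stand's ring (bulb centre within 8 mm of the stand's axis, 45 to 60 mm above the foot), upright within 0.2 rad, its claw within 0.25 rad of the neighbour's claw direction, the same way round (horizontal distance between insulator_bulb and free_stand_rim below 0.008 m and z of insulator_bulb in the frame of free_stand between 0.045 and 0.06 m and angle between insulator's own z axis and vertical below 0.2 rad and angle between the x axis of insulator and the x axis of neighbour, either way round below 0.25 rad and y of insulator_claw in the frame of free_stand above 0.02 m and linear speed of insulator below 0.02 m/s and angular speed of insulator below 0.2 rad/s); the robot touches nothing.
It fails at once if the standing insulator is disturbed (its claw end moves over 15 mm) (distance of neighbour_claw from where it was at the start of the episode above 0.015 m).
It fails at once if the plier is moved over 20 mm (distance of plier from where it was at the start of the episode above 0.02 m).
It fails at once if the tile is moved over 20 mm (distance of ceramic_tile from where it was at the start of the episode above 0.02 m).
It fails at once if the insulator is dropped (out of the fingers and faster than 0.5 m/s) (contact force between the fingers and insulator below 0.05 N and linear speed of insulator above 0.5 m/s).
It also fails if it takes over 45 s, if anything falls off the work surface, if the arm or the gripper's body presses on something with over 40 N, if the wrist force passes 120 N, or if a joint passes its speed limit or range.

## Working session

There is one attempt and no reset: what is moved stays moved. The work goes in short steps, Python scripts to look and compute and a tool call to move; the robot and the scene stay as the last step left them, time stands still between calls to the robot, and variables do not carry over. Pictures are saved under pics/ and viewed, about 8 in all and at most 12, crops included, and the job is handed in when it is done.

Besides the shell and the picture viewer there is one more tool, called by a JSON object that holds its "api" and its "payload". move_arm: Moves the arm, as the interface text tells. Its arguments: {"type":"object","properties":{"commands":{"type":"string"},"force":{"type":"number"}},"required":["commands"]}

```bash
ls; mkdir -p pics; cat > h.py <<'E'
import numpy as np, cv2
from scipy.spatial.transform import Rotation as R
from station import bot
def cam(n):
    o=bot.get_obs(); c=bot.read_camera(n)
    if n=="wrist":
        q=np.array(o["tool_rot"]); T=np.eye(4); T[:3,:3]=R.from_quat(q[[1,2,3,0]]).as_matrix(); T[:3,3]=o["eef_pos"]
        M=T@np.array(c["hand_eye"]); c["Rc"]=M[:3,:3]; c["o"]=M[:3,3]
    else:
        Rm=cv2.Rodrigues(np.array(c["rvec"],float))[0]; c["Rc"]=Rm.T; c["o"]=-Rm.T@np.array(c["tvec"],float).ravel()
    return c
def ray(c,u,v):
    d=c["Rc"]@np.linalg.inv(np.array(c["K"]))@np.array([u,v,1.]); return d/np.linalg.norm(d)
def onz(c,u,v,z):
    d=ray(c,u,v); return c["o"]+d*(z-c["o"][2])/d[2]
def proj(c,p):
    x=np.array(c["K"])@(c["Rc"].T@(np.array(p,float)-c["o"])); return x[:2]/x[2]
def save(c,n): cv2.imwrite("pics/"+n,c["img"][:,:,::-1])
E
python3 - <<'E'
from h import *
for n in("scene","top"):
    c=cam(n); save(c,n+"1.png"); print(n,c["o"],c["Rc"][:,2])
print(bot.get_obs())
E
```

```text
pics
scene [ 1.18592774 -0.19775975  0.62671377] [-0.73658453  0.26601385 -0.62183588]
top [0.37914185 0.03247615 1.00429885] [ 0.21937823  0.00247428 -0.97563675]
{'t': 0.1, 'q': array([ 1.14387858,  0.47772789,  0.02233388,  1.55633519, -0.01147669,
        1.10929538, -0.08310554]), 'joint_vel': array([ 0.00030128, -0.00243111,  0.00211782, -0.00214995,  0.00109284,
        0.00031705,  0.00154886]), 'joint_torque': array([ 4.87811878e-03, -5.97759068e+01,  1.61388528e+00, -2.81955171e+01,
        1.28730552e-02,  5.03711693e-03, -3.11582892e-05]), 'eef_pos': array([ 0.21137938, -0.640443  ,  0.19932315]), 'tool_rot': array([-7.94863930e-04,  9.87318349e-01,  1.58750772e-01, -1.96641257e-04]), 'contact_force': array([-0.343286  ,  0.13196751, -0.50652142]), 'torque': array([ 0.0003791 , -0.06284766, -0.03297691]), 'gripper_width': 1.0029956075827269}
```

View pics/scene1.png

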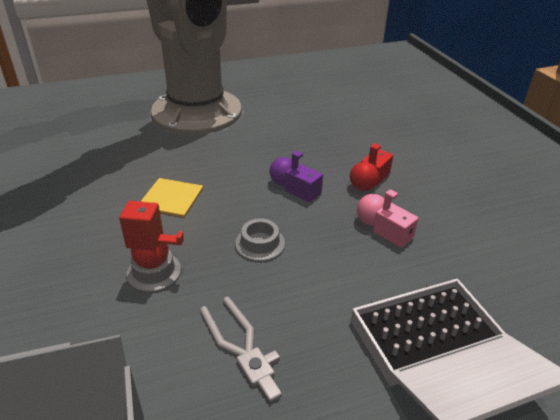

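View pics/top1.png

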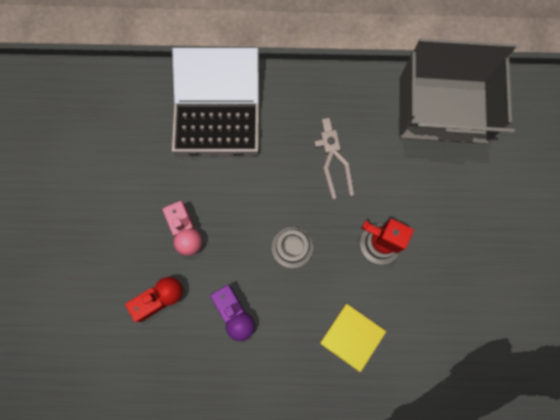

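Top view (up = +x, left = +y). Candidates: the red one lying at (155,298), top left and towards the robot; pink at (183,228); purple at (235,312); the standing red one at (390,240). I choose the lying red one at (155,298). Empty stand at (292,247), plier (335,160), tile (353,338). Next I check it in a close crop and measure.

```bash
cat > m.py <<'E'
from h import *
def redmask(img):
    h=cv2.cvtColor(img,cv2.COLOR_RGB2HSV); H,S,V=cv2.split(h)
    return (((H<6)|(H>174))&(S>190)&(V>60)).astype(np.uint8)
def comps(m,amin=60):
    n,l,s,ce=cv2.connectedComponentsWithStats(m); return [(s[i],ce[i],(l==i).astype(np.uint8)) for i in range(1,n) if s[i][4]>amin]
E
python3 - <<'E'
from m import *
c=cam("top")
for n in ("scene","top"):
    d=cam(n)
    for s,ce,_ in comps(redmask(d["img"])): print(n,s,ce.round(1))
im=c["img"][:,:,::-1]
a=cv2.resize(im[260:335,115:195],None,fx=5,fy=5,interpolation=cv2.INTER_CUBIC)
b=cv2.resize(im[205:280,345:425],None,fx=5,fy=5,interpolation=cv2.INTER_CUBIC)
cv2.imwrite("pics/c1.png",np.hstack([a,b]))
# stand
g=cv2.resize(im[215:280,260:325],None,fx=5,fy=5,interpolation=cv2.INTER_CUBIC); cv2.imwrite("pics/st.png",g)
s=cam("scene")
i2=s["img"][:,:,::-1]
a=cv2.resize(i2[135:205,335:405],None,fx=5,fy=5,interpolation=cv2.INTER_CUBIC)
b=cv2.resize(i2[190:300,115:195],None,fx=5,fy=5,interpolation=cv2.INTER_CUBIC)[:350]
# stack all
row1=cv2.imread("pics/c1.png")
row2=np.hstack([g,b[:325]])
row2=row2[:,:800]; row2=np.hstack([row2,np.zeros((325,800-row2.shape[1],3),np.uint8)])
cv2.imwrite("pics/crop2.png",np.vstack([row1,row2])[:600])
E
```

```text
scene [376 153  15  12  63] [383. 159.]
scene [121 202  36  18 313] [138.7 210.5]
top [363 219  50  34 959] [389.4 236.2]
top [ 127  278   55   43 1159] [156.5 297.5]
```

View pics/crop2.png

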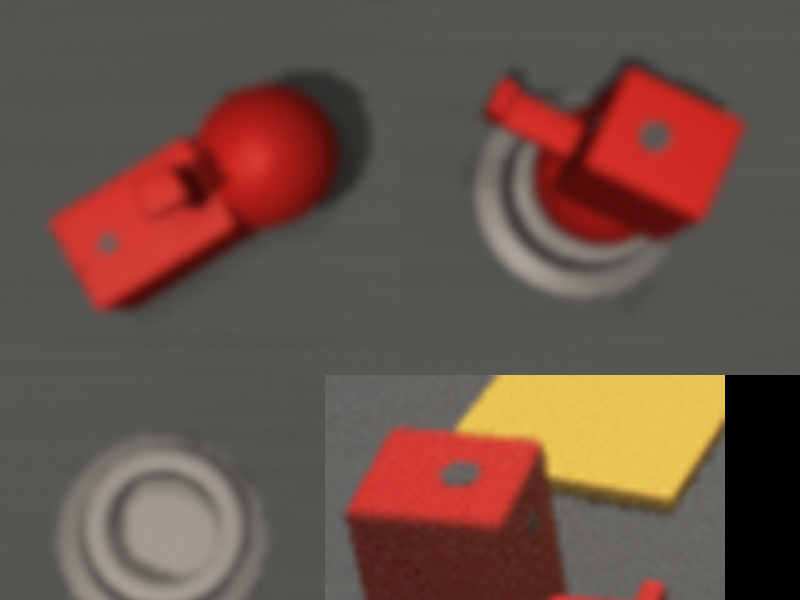

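The crop confirms it: the red one lies claw up, bulb centre near (168.6,291), claw-face corners near (152,287),(162.6,303),(135,321),(124.6,304). The neighbour's top corners and claw (up-left) are clear too.

```bash
python3 - <<'E'
from m import *
c=cam("top")
def P(pts,ox,oy,z): return np.array([onz(c,ox+(x+.5)/5-.5,oy+(y+.5)/5-.5,z)[:2] for x,y in pts])
b=P([(187,138),(240,218),(103,308),(50,222)],115,260,.050)
print("block",b.round(4),np.linalg.norm(b-np.roll(b,-1,0),axis=1).round(4))
bul=onz(c,168.6,291,.030); print("bulb",bul)
ax=((b[2]+b[3])-(b[0]+b[1]))/2; print("axis ang",np.arctan2(ax[1],ax[0]),"blockc-bulb",b.mean(0)-bul[:2],np.arctan2(*(b.mean(0)-bul[:2])[::-1]))
n=P([(232,65),(345,122),(305,218),(185,165)],345,205,.138)
print("nei",n.round(4),np.linalg.norm(n-np.roll(n,-1,0),axis=1).round(4),n.mean(0))
cl=((n[0]+n[3])-(n[1]+n[2]))/2; print("claw ang",np.arctan2(cl[1],cl[0]))
e=(n[0]-n[3]); print("perp",np.arctan2(e[1],e[0])+np.pi/2)
tip=P([(500,95)],265,205,.095)[0]; print("tip",tip)
h=cv2.cvtColor(c["img"],cv2.COLOR_RGB2GRAY)[210:285,255:330]
for z,t in ((0,95),(.035,125)):
  m=(cv2.GaussianBlur(h,(3,3),0)>t).astype(np.uint8)
  k=max(cv2.findContours(m,cv2.RETR_EXTERNAL,cv2.CHAIN_APPROX_NONE)[0],key=cv2.contourArea)
  E=cv2.fitEllipse(k); print(z,t,E,onz(c,E[0][0]+255,E[0][1]+210,z))
print(h[37,5:70])
E
```

```text
block [[0.4432 0.2891]
 [0.4114 0.2651]
 [0.3748 0.3176]
 [0.4084 0.342 ]] [0.0398 0.064  0.0415 0.0633]
bulb [0.43733108 0.25930364 0.03      ]
axis ang 2.166547123871027 blockc-bulb [-0.02787855  0.04412227] 2.134304607417314
nei [[ 0.5783 -0.1827]
 [ 0.5568 -0.2251]
 [ 0.5194 -0.2083]
 [ 0.5389 -0.1635]] [0.0475 0.041  0.0489 0.0438] [ 0.5483437  -0.19489304]
claw ang 1.1311611135036106
perp 1.1161636813073872
tip [ 0.57476841 -0.13991567]
0 95 ((36.10980987548828, 37.88700485229492), (39.70783996582031, 41.94432067871094), 128.8488006591797) [0.53765568 0.00444016 0.        ]
0.035 125 ((36.898929595947266, 35.04098129272461), (29.617374420166016, 30.300037384033203), 128.22515869140625) [0.53825492 0.00382149 0.035     ]
[ 87  87  86  86  86  86  86  87  87  87  91 103 117 124 123 115 111 130
 148 150 140 119  99  95 109 134 150 155 155 155 155 155 155 155 155 155
 155 155 155 155 155 154 150 143 146 150 150 136 108  92 102 110 108  97
  87  85  84  84  84  84  83  84  84  84  84]
```

{"api": "move_arm", "payload": {"commands": "1 0 0 -4 0 0 0;1 0 0 -4 0 0 0;1 0 0 -4 0 0 0;1 0 0 -3 0 0 0;1 4 0 0 0 0 -3.4;1 4 0 0 0 0 -3.4;1 4 0 0 0 0 -3.4;1 4 0 0 0 0 -3.4;1 4 0 0 0 0 -3.4;1 4 0 0 0 0 -3.4;1 4 0 0 0 0 -3.4;1 4 0 0 0 0 -3.4"}}

```text
t: 1.35
eef_pos: [0.4871, -0.4805, 0.35]
tool_rot: [0.0, 0.922, 0.388, -0.0]
contact_force: [0.3, -0.2, 1.2]
gripper_width: 0.998
```

```bash
cat > log.py <<'E'
from h import *
import json
o=bot.get_obs(); d={k:np.array(o[k]).tolist() for k in("t","q","eef_pos","tool_rot")}
open("log.jsonl","a").write(json.dumps(d)+"\n")
print(round(o["t"],2),"q",np.round(o["q"],3),"p",np.round(o["eef_pos"],4),"F",np.round(o["contact_force"],1),"g",round(o["gripper_width"],3))
E
echo '{"t":0.1,"q":[1.14387858,0.47772789,0.02233388,1.55633519,-0.01147669,1.10929538,-0.08310554],"eef_pos":[0.21137938,-0.640443,0.19932315],"tool_rot":[-7.94863930e-04,9.87318349e-01,1.58750772e-01,-1.96641257e-04]}' >log.jsonl
python3 log.py
```

```text
1.35 q [ 0.788  0.414 -0.151  1.316  0.061  1.416 -0.134] p [ 0.4871 -0.4805  0.35  ] F [ 0.3 -0.2  1.2] g 0.998
```

{"api": "move_arm", "payload": {"commands": "1 4 0 0 0 0 -3.4;1 4 0 0 0 0 -3.4;1 4 0 0 0 0 -3.4;1 4 0 0 0 0 -3.4;1 4 0 0 0 0 -3.4;1 4 0 0 0 0 -3.4;1 4 0 0 0 0 -3.4;1 4 0 0 0 0 -3.4;1 4 0 0 0 0 -3.4;1 4 0 0 0 0 -3.4;1 4 0 0 0 0 -3.4;1 4 0 0 0 0 -3.4"}}

```text
t: 2.35
eef_pos: [0.6908, -0.057, 0.35]
tool_rot: [0.0, 0.729, 0.685, -0.0]
contact_force: [0.5, 0.3, -0.5]
gripper_width: 0.998
```

```bash
python3 log.py
```

```text
2.35 q [ 0.259  0.456 -0.412  1.277  0.179  1.444 -0.201] p [ 0.6908 -0.057   0.35  ] F [ 0.5  0.3 -0.5] g 0.998
```

{"api": "move_arm", "payload": {"commands": "1 4 0 0 0 0 -3.4;1 4 0 0 0 0 -3.4;1 4 0 0 0 0 -3.4;1 4 0 0 0 0 -3.4;1 4 0 0 0 0 -3.4;1 4 0 0 0 0 -3.4;1 4 0 0 0 0 -3.4;1 4 0 0 0 0 -3.4;1 0 0 0 0 0 0"}}

```text
t: 3.1
eef_pos: [0.6398, 0.2664, 0.3505]
tool_rot: [-0.003, 0.542, 0.841, 0.002]
contact_force: [-1.7, 1.4, 0.7]
gripper_width: 0.998
```

```bash
python3 log.py; tail -1 log.jsonl
```

```text
3.1 q [-0.111  0.484 -0.584  1.268  0.254  1.463 -0.242] p [0.6398 0.2664 0.3505] F [-1.7  1.4  0.7] g 0.998
{"t": 3.1, "q": [-0.11102981716355391, 0.48364523227651335, -0.5837665220905286, 1.2677276396475339, 0.254112707622872, 1.4630548472799811, -0.24150892095093743], "eef_pos": [0.6397823676381261, 0.2663738295276037, 0.35045068550471403], "tool_rot": [-0.0028621776512395346, 0.5415275082842035, 0.8406763473774179, 0.001744898494983717]}
```

```bash
cat > fk.py <<'E'
from h import *
import json, itertools
from scipy.optimize import least_squares
def fk(p,q,s):
    h,L1,L2,L3,e1,e2,w,c1,c7=p
    z=lambda a:R.from_euler('z',a); y=lambda a:R.from_euler('y',a)
    r=z(s[0]*q[0]+c1)*y(q[1])*z(s[1]*q[2]); x=np.array([0,0,h])+r.apply([e1,0,L1])
    r=r*y(q[3]); x=x+r.apply([e2,0,L2]); r=r*z(s[2]*q[4])*y(q[5]); x=x+r.apply([w,0,L3]); r=r*z(s[3]*q[6]+c7)
    return x,r
def data():
    D=[json.loads(l) for l in open("log.jsonl")]
    return [(d["q"],np.array(d["eef_pos"]),R.from_quat(np.array(d["tool_rot"])[[1,2,3,0]])) for d in D]
def res(p,s,D):
    o=[]
    for q,x,r in D:
        a,b=fk(p,q,s); o+=list((a-x)); o+=list(.3*(b.inv()*r).as_rotvec())
    return np.array(o)
def fit():
    D=data(); best=None
    for s in itertools.product([1,-1],repeat=4):
      for c1 in (0,np.pi/2,np.pi,-np.pi/2):
       for c7 in (np.pi/2,-np.pi/2):
        f=least_squares(lambda p:np.r_[res(p,s,D),1e-3*(p[4:7])],[.3,.4,.4,.3,0,0,0,c1,c7],loss='linear',max_nfev=60)
        if best is None or f.cost<best[0]: best=(f.cost,s,f.x,np.abs(res(f.x,s,D)).max())
    return best
if __name__=="__main__":
    b=fit(); print(b[0],b[1],np.round(b[2],4),b[3]); json.dump([list(b[1]),b[2].tolist()],open("fk.json","w"))
E
python3 fk.py
```

```text
7.004317248311859e-06 (-1, -1, -1, -1) [ 0.2022  0.5796  0.4073  0.2372  0.2276 -0.0067  0.1608 -0.0927  1.4781] 0.002480746080748941
```

```bash
cat > plan.py <<'E'
from fk import *
s,p=json.load(open("fk.json"))
lo=np.array([-2.96,-.34,-1.41,.24,-1.37,.17,-2.96])+.05; hi=np.array([2.96,2.1,1.46,2.44,4.51,1.92,2.96])-.05
Z=np.array([0,0,1.])
def pose(x,tz,ty):
    tz=tz/np.linalg.norm(tz); return np.array(x),R.from_matrix(np.c_[np.cross(ty,tz),ty,tz])
def grasp(sg,gp,ang,back=0,el=np.pi/4,depth=.019,up=0):
    # tool elevation el: angle of tool z below horizontal
    a=np.array([np.cos(ang),np.sin(ang),0]); tz=-a*np.cos(el)-Z*np.sin(el); oy=np.cross(a,-Z)
    return pose(np.array(gp)+tz*(depth-back)+Z*up,tz,sg*oy)
def place(sg,st,cang,zc,el=np.pi/4,depth=.019,up=0):
    c=np.array([np.cos(cang),np.sin(cang),0]); tz=-c*np.cos(el)-Z*np.sin(el); oy=np.cross(Z,-c)
    return pose(np.array([st[0],st[1],0])+Z*zc+tz*depth+Z*up,tz,sg*oy)
def ik(T,q0,w=.02):
    f=lambda q:np.r_[(fk(p,q,s)[0]-T[0])*10,(fk(p,q,s)[1].inv()*T[1]).as_rotvec()*3,w*(q-q0)]
    r=least_squares(f,np.clip(q0,lo+.01,hi-.01),bounds=(lo,hi)); return r.x,np.abs(f(r.x)[:6]).max()
E
python3 - <<'E'
from plan import *
q0=np.array(data()[-1][0]); rng=np.random.default_rng(0)
bulb=np.array([.4373,.2593,.03]); ang=2.145; a=np.array([np.cos(ang),np.sin(ang),0])
gp=bulb+a*.052
for sg in(1,-1):
  for nm,T in (("grasp",grasp(sg,gp,ang)),("pre",grasp(sg,gp,ang,.1)),("place",place(sg,(.538,.004),1.125,.105)),("placeup",place(sg,(.538,.004),1.125,.105,up=.12))):
    S=[]
    for k in range(12):
        qi=q0 if k==0 else rng.uniform(lo,hi)
        q,e=ik(T,qi,1e-4)
        if e<.02 and not any(np.abs(q-x).max()<.3 for x in S): S.append(q)
    print(sg,nm); [print("  ",np.round(x,2)) for x in sorted(S,key=lambda v:v[6])]
E
```

```text
1 grasp
   [-1.87  1.22  1.41  2.19 -0.65  0.7  -2.74]
   [-0.89  0.78 -0.37  2.39  1.17  1.02  1.34]
   [-1.58  0.83  0.6   2.14  0.46  0.67  2.23]
1 pre
   [-0.45  1.04 -1.1   2.39  1.19  1.61  1.14]
   [-0.95  0.68 -0.39  2.24  0.95  1.13  1.58]
   [-1.76  0.78  0.79  2.04  0.26  0.84  2.46]
1 place
   [ 0.14  0.82 -0.74  2.11  0.93  1.4  -1.73]
   [-0.1   0.71 -0.4   2.04  0.79  1.26 -1.52]
   [-0.41  0.68  0.03  1.98  0.6   1.15 -1.26]
   [-0.81  0.77  0.64  1.91  0.25  1.05 -0.83]
   [-1.02  0.96  1.07  1.9  -0.1   1.04 -0.43]
   [-1.12  1.2   1.41  1.94 -0.45  1.1  -0.01]
1 placeup
   [ 0.25  0.69 -0.87  2.06  0.85  1.54 -1.59]
   [-0.28  0.52 -0.11  1.96  0.62  1.33 -1.2 ]
   [-0.91  0.65  0.81  1.87  0.25  1.2  -0.7 ]
-1 grasp
   [-0.88  0.78 -0.38  2.39  1.17  1.02 -1.8 ]
   [-1.28  0.75  0.13  2.27  0.89  0.79 -1.44]
   [-1.61  0.84  0.65  2.13  0.41  0.66 -0.86]
   [-1.87  1.22  1.41  2.19 -0.65  0.7   0.4 ]
-1 pre
   [-0.45  1.04 -1.1   2.39  1.19  1.61 -2.  ]
   [-0.72  0.77 -0.69  2.3   1.07  1.28 -1.74]
   [-1.06  0.66 -0.25  2.21  0.89  1.08 -1.48]
   [-1.51  0.67  0.37  2.1   0.58  0.91 -1.07]
   [-1.88  0.9   1.06  2.02 -0.    0.83 -0.36]
-1 place
   [ 0.19  0.86 -0.81  2.12  0.96  1.45  1.36]
   [-0.36  0.68 -0.03  1.99  0.62  1.16  1.84]
   [-0.71  0.73  0.47  1.92  0.35  1.07  2.18]
-1 placeup
   [ 0.49  1.05 -1.36  2.19  0.98  1.86  1.15]
   [ 0.31  0.73 -0.96  2.08  0.88  1.59  1.49]
   [-0.14  0.53 -0.3   1.98  0.68  1.37  1.85]
   [-0.79  0.59  0.62  1.89  0.35  1.22  2.31]
```

```bash
cat > rel.py <<'E'
from plan import *
def rel(T,dmax=3.8,amax=6.5):
    o=bot.get_obs(); x=np.array(o["eef_pos"]); r=R.from_quat(np.array(o["tool_rot"])[[1,2,3,0]])
    t=r.inv().apply(T[0]-x)*100; rv=(r.inv()*T[1]).as_rotvec()
    n=int(max(1,np.ceil(np.linalg.norm(t)/dmax),np.ceil(np.degrees(np.linalg.norm(rv))/amax)))
    A=sum(R.from_rotvec(rv*k/n).as_matrix() for k in range(n)); tt=np.linalg.solve(A,t)
    print("n",n,"row",tt.round(2),np.degrees(rv/n).round(2),"| total",t.round(2),np.degrees(rv).round(2))
BULB=np.array([.4373,.2593,.03]); ANG=2.145; A_=np.array([np.cos(ANG),np.sin(ANG),0]); GP=BULB+A_*.052
ST=(.538,.004); CL=1.125
E
python3 -c "
from rel import *
rel(grasp(-1,GP,ANG,.13))"
```

```text
n 10 row [ 2.96 -1.97  1.54] [-0.33 -4.53 -0.8 ] | total [ 20.47 -20.65  24.34] [ -3.31 -45.3   -8.05]
```

{"api": "move_arm", "payload": {"commands": "1 2.96 -1.97 1.54 -.33 -4.53 -.8;1 2.96 -1.97 1.54 -.33 -4.53 -.8;1 2.96 -1.97 1.54 -.33 -4.53 -.8;1 2.96 -1.97 1.54 -.33 -4.53 -.8;1 2.96 -1.97 1.54 -.33 -4.53 -.8;1 2.96 -1.97 1.54 -.33 -4.53 -.8;1 2.96 -1.97 1.54 -.33 -4.53 -.8;1 2.96 -1.97 1.54 -.33 -4.53 -.8;1 2.96 -1.97 1.54 -.33 -4.53 -.8;1 2.96 -1.97 1.54 -.33 -4.53 -.8;1 0 0 0 0 0 0;1 0 0 0 0 0 0"}}

```text
t: 4.1
eef_pos: [0.3721, 0.3608, 0.1037]
tool_rot: [0.337, 0.444, 0.808, -0.19]
contact_force: [0.6, 0.4, 0.8]
gripper_width: 1.002
```

```bash
python3 log.py; python3 fk.py; python3 - <<'E'
from rel import *
rel(grasp(-1,GP,ANG,.13)); rel(grasp(-1,GP,ANG,0))
c=cam("wrist"); save(c,"w1.png"); print(c["o"])
a=A_; 
for n,P in dict(bulb=BULB,top=BULB+a*.085,tfl=BULB+a*.085+[0,0,.02],grip=GP).items(): print(n,proj(c,P).round(1))
E
```

```text
4.1 q [-0.905  0.7   -0.518  1.79   0.795  1.52  -1.242] p [0.3721 0.3608 0.1037] F [0.6 0.4 0.8] g 1.002
0.0002617981730668835 (-1, -1, -1, -1) [ 2.7240e-01  5.4120e-01  4.4850e-01  3.7890e-01 -9.0000e-04 -2.7500e-02
 -1.8500e-02 -8.1900e-02  1.4938e+00] 0.017515053234367882
n 1 row [ 0.35 -0.05 -1.04] [-0.82  0.52 -0.16] | total [ 0.35 -0.05 -1.04] [-0.82  0.52 -0.16]
n 4 row [0.11 0.02 2.99] [-0.21  0.13 -0.04] | total [ 0.47  0.13 11.96] [-0.82  0.52 -0.16]
[0.27467082 0.51575205 0.16599602]
bulb [281.  215.7]
top [280.3 173.1]
tfl [280.2 194.8]
grip [280.6 192.3]
```

View pics/w1.png

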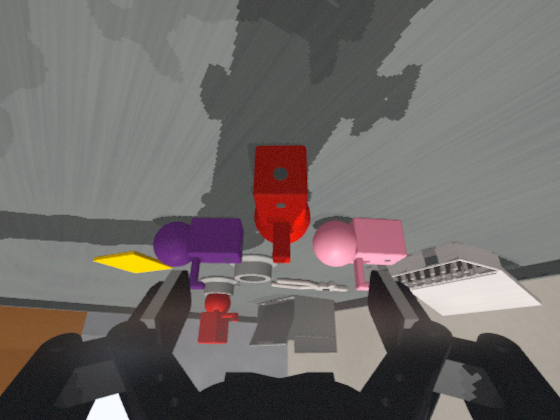

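The wrist view agrees: bulb at (282,215) against the predicted (281,216), hole in the top at (281,174) against (280,173), clear of purple and pink. Going in.

{"api": "move_arm", "payload": {"commands": "1 .11 .02 2.4 -.2 .13 0;1 .11 .02 2.4 -.2 .13 0;1 .11 .02 2.4 -.2 .13 0;1 .11 .02 2.4 -.2 .13 0;1 .03 .02 2.36 0 0 0;1 0 0 0 0 0 0;1 0 0 0 0 0 0"}}

```text
t: 4.73
eef_pos: [0.4217, 0.2913, 0.0209]
tool_rot: [0.337, 0.449, 0.808, -0.18]
contact_force: [0.2, 0.5, -0.4]
gripper_width: 0.998
```

```bash
python3 log.py;python3 - <<'E'
from rel import *
rel(grasp(-1,GP,ANG,0))
E
```

```text
4.73 q [-0.817  0.768 -0.457  1.918  0.93   1.327 -1.316] p [0.4217 0.2913 0.0209] F [ 0.2  0.5 -0.4] g 0.998
n 1 row [ 0.53 -0.43  0.09] [-0.03 -0.11 -0.97] | total [ 0.53 -0.43  0.09] [-0.03 -0.11 -0.97]
```

{"api": "move_arm", "payload": {"commands": "1 .5 -.43 .1 0 0 -1;1 0 0 0 0 0 0;.0 0 0 0 0 0 0;0 0 0 0 0 0 0;0 0 0 0 0 0 0;0 0 0 0 0 0 0;0 0 0 0 0 0 0;0 0 0 0 0 0 0;0 0 0 0 0 0 0;0 0 0 0 0 0 0", "force": 60}}

```text
t: 5.57
eef_pos: [0.4144, 0.2932, 0.0155]
tool_rot: [0.335, 0.439, 0.813, -0.182]
contact_force: [-1.5, 2.5, 5.8]
gripper_width: 0.498
```

```bash
python3 log.py;python3 - <<'E'
from rel import *
rel(grasp(-1,GP,ANG,0))
E
```

```text
5.57 q [-0.825  0.777 -0.463  1.923  0.931  1.325 -1.314] p [0.4144 0.2932 0.0155] F [-1.5  2.5  5.8] g 0.498
n 1 row [-0.24  0.08  0.09] [ 0.1  -0.15  0.31] | total [-0.24  0.08  0.09] [ 0.1  -0.15  0.31]
```

{"api": "move_arm", "payload": {"commands": "0 -.7 0 -.7 0 0 0;0 -1.4 0 -1.4 0 0 0;0 -2.1 0 -2.1 0 0 0;0 -2.6 0 -2.6 0 0 0;0 -2.6 0 -2.6 0 0 0;0 -2.1 0 -2.1 0 0 0;0 -1.2 0 -1.2 0 0 0;0 0 0 0 0 0 0;0 0 0 0 0 0 0", "force": 80}}

```text
t: 6.32
eef_pos: [0.4151, 0.2925, 0.195]
tool_rot: [0.335, 0.44, 0.813, -0.182]
contact_force: [0.1, -0.3, -3.0]
gripper_width: 0.497
```

```bash
python3 log.py
```

```text
6.32 q [-0.769  0.495 -0.526  1.867  0.788  1.521 -1.06 ] p [0.4151 0.2925 0.195 ] F [ 0.1 -0.3 -3. ] g 0.497
```

{"api": "move_arm", "payload": {"commands": "0 0 0 0 0 0 -3;0 0 0 0 0 0 -6;0 0 0 0 0 0 -7;0 0 0 0 0 0 -7;0 0 0 0 0 0 -7;0 0 0 0 0 0 -7;0 0 0 0 0 0 -7;0 0 0 0 0 0 -7;0 0 0 0 0 0 -7;0 0 0 0 0 0 -7;0 0 0 0 0 0 -7;0 0 0 0 0 0 -7"}}

```text
t: 7.32
eef_pos: [0.4146, 0.2915, 0.1926]
tool_rot: [0.139, -0.182, 0.906, -0.356]
contact_force: [-0.6, 0.0, -2.6]
gripper_width: 0.495
```

```bash
python3 log.py
```

```text
7.32 q [-0.62   0.552 -0.732  1.859  0.854  1.602  0.265] p [0.4146 0.2915 0.1926] F [-0.6  0.  -2.6] g 0.495
```

```bash
python3 - <<'E'
from rel import *
rel(place(-1,ST,CL,.105,up=.11))
E
```

```text
n 11 row [ 0.71 -2.41  1.57] [-2.44  2.93 -4.96] | total [  2.2  -23.74  21.64] [-26.85  32.18 -54.55]
```

{"api": "move_arm", "payload": {"commands": "0 .35 -1.2 .79 -1.22 1.46 -2.48;0 .71 -2.41 1.57 -2.44 2.93 -4.96;0 .71 -2.41 1.57 -2.44 2.93 -4.96;0 .71 -2.41 1.57 -2.44 2.93 -4.96;0 .71 -2.41 1.57 -2.44 2.93 -4.96;0 .71 -2.41 1.57 -2.44 2.93 -4.96;0 .71 -2.41 1.57 -2.44 2.93 -4.96;0 .71 -2.41 1.57 -2.44 2.93 -4.96;0 .71 -2.41 1.57 -2.44 2.93 -4.96;0 .71 -2.41 1.57 -2.44 2.93 -4.96;0 .71 -2.41 1.57 -2.44 2.93 -4.96;0 .35 -1.2 .79 -1.22 1.46 -2.48"}}

```text
t: 8.32
eef_pos: [0.5326, -0.0129, 0.1993]
tool_rot: [-0.325, -0.49, 0.783, -0.202]
contact_force: [0.2, -0.5, -2.9]
gripper_width: 0.494
```

```bash
python3 log.py;python3 - <<'E'
from rel import *
rel(place(-1,ST,CL,.105,up=.11))
c=cam("top"); save(c,"top2.png"); s=cam("scene"); save(s,"scene2.png")
E
```

```text
8.32 q [ 0.057  0.691 -0.703  1.597  0.731  1.793  1.859] p [ 0.5326 -0.0129  0.1993] F [ 0.2 -0.5 -2.9] g 0.494
n 1 row [-0.13  0.24 -0.45] [ 0.47  0.   -0.25] | total [-0.13  0.24 -0.45] [ 0.47  0.   -0.25]
```

```bash
python3 - <<'E'
import cv2,numpy as np
s=cv2.imread("pics/scene2.png")[130:300,160:330]; t=cv2.imread("pics/top2.png")[180:290,225:335]
cv2.imwrite("pics/cmp1.png",np.hstack([cv2.resize(s,(400,400),interpolation=2),cv2.resize(t,(400,400),interpolation=2)]))
E
```

```text
(no output)
```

View pics/cmp1.png

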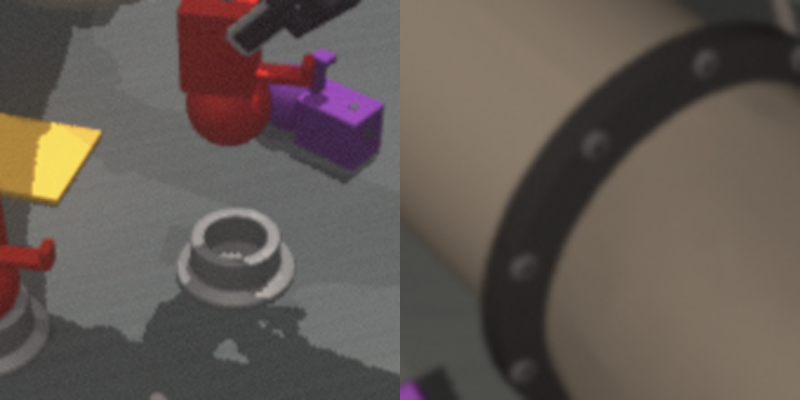

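Scene crop: the insulator hangs upright, bulb about (228,105) in the crop → (257,174.6), the empty ring at (235,236) → (260,230), claw to the right like the neighbour's. The top view is hidden by the arm. I compare with the predictions.

```bash
cat > held.py <<'E'
from m import *
from rel import *
def held(sgr=-1):
    # object pose expected from tool (grasp point at own (0,0,82))
    o=bot.get_obs(); x=np.array(o["eef_pos"]); r=R.from_quat(np.array(o["tool_rot"])[[1,2,3,0]]).as_matrix()
    oy=sgr*r[:,1]; tz=r[:,2]; tx=r[:,0]*sgr  # own: tz=(ox-oz)/√2 ; cross
    k=np.cross(tz,oy)  # perpendicular in xz plane
    # ox x oz = -oy ; tz=(ox-oz)/√2, tz×oy=(oz+ox)/√2
    ox=(tz+k)/2**.5; oz=(k-tz)/2**.5
    g=x-tz*.019
    return g,np.c_[ox,oy,oz]
E
python3 - <<'E'
from held import *
g,M=held(); print(M.round(3))
P=lambda v:g+M@(np.array(v)/1000-[0,0,.082])
s=cam("scene")
b=P([0,0,30]);print("bulb w",b,"px",proj(s,b).round(1))
print("rim px",proj(s,[*ST,.035]).round(1))
print("claw",proj(s,P([-58,0,63])).round(1))
# bulb circle from red mask lower outline
im=s["img"]; H,S,V=cv2.split(cv2.cvtColor(im,cv2.COLOR_RGB2HSV)); m=(((H<6)|(H>174))&(S>150)&(V>40)).astype(np.uint8)
m[:, :225]=0;m[:,300:]=0
x,y=proj(s,b); pts=[]
for v in range(176,196):
    u=np.where(m[v,235:275])[0]
    if len(u)>3: pts+= [(235+u[0]-.5,v),(235+u[-1]+.5,v)]
pts=np.array(pts,float); f=least_squares(lambda p:np.hypot(pts[:,0]-p[0],pts[:,1]-p[1])-p[2],[x,y,17],loss='soft_l1')
print("circle",f.x.round(2),len(pts)); d=np.linalg.norm(b-s["o"]); print("exp r",s["K"][0][0]*.03/d)
w=cam("wrist"); save(w,"w2.png"); print("wrist: bulb",proj(w,b).round(1),"rim",proj(w,[*ST,.035]).round(1),"top",proj(w,P([5,0,115])).round(1))
E
```

```text
[[-0.441  0.897  0.001]
 [-0.897 -0.441 -0.001]
 [-0.001 -0.001  1.   ]]
bulb w [5.37834626e-01 3.20309837e-05 1.59732446e-01] px [257.  172.5]
rim px [259.8 229.9]
claw [293.2 158.3]
circle [258.43 172.69  16.67] 28
exp r 18.382526150555925
wrist: bulb [275.8 279.6] rim [278.3 310.1] top [274.  227.4]
```

View pics/w2.png

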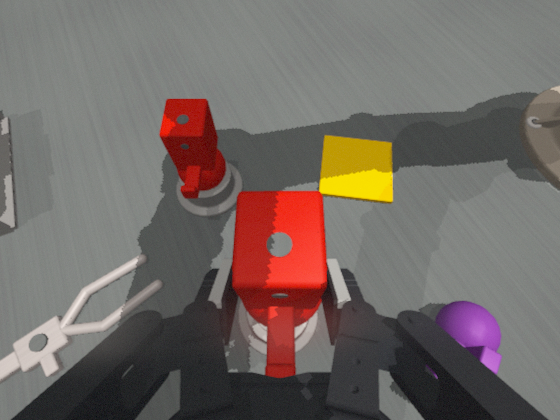

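Wrist view: the block is centred between the fingers (hole at (279,244)), the ring is centred about u=279 against 278 predicted, and the claw runs parallel to the neighbour's. Descending to just above contact.

```bash
python3 - <<'E'
from rel import *
rel(place(-1,(.5378,.0033),CL,.105,up=.015),1.2)
E
```

```text
n 8 row [-0.82 -0.02  0.83] [ 0.02  0.04 -0.03] | total [-6.54 -0.14  6.69] [ 0.18  0.31 -0.24]
```

{"api": "move_arm", "payload": {"commands": "0 -.82 -.02 .83 .02 .04 -.03;0 -.82 -.02 .83 .02 .04 -.03;0 -.82 -.02 .83 .02 .04 -.03;0 -.82 -.02 .83 .02 .04 -.03;0 -.82 -.02 .83 .02 .04 -.03;0 -.82 -.02 .83 .02 .04 -.03;0 -.82 -.02 .83 .02 .04 -.03;0 -.82 -.02 .83 .02 .04 -.03;0 0 0 0 0 0 0;0 0 0 0 0 0 0"}}

```text
t: 9.35
eef_pos: [0.5332, -0.0087, 0.1084]
tool_rot: [-0.323, -0.493, 0.782, -0.205]
contact_force: [0.4, -0.1, -2.1]
gripper_width: 0.489
```

```bash
python3 log.py; python3 - <<'E'
from held import *
rel(place(-1,(.5378,.0033),CL,.105))
s=cam("scene"); im=s["img"][:,:,::-1]
g,M=held(); print((g-M[:,2]*.052).round(4))
cv2.imwrite("pics/cmp2.png",cv2.resize(im[170:270,200:320],None,fx=5,fy=5,interpolation=2))
E
```

```text
9.35 q [ 0.032  0.803 -0.677  1.642  0.782  1.684  1.769] p [ 0.5332 -0.0087  0.1084] F [ 0.4 -0.1 -2.1] g 0.489
n 1 row [-1.14  0.1   1.23] [-0.08  0.   -0.04] | total [-1.14  0.1   1.23] [-0.08  0.   -0.04]
[0.5395 0.0037 0.0704]
```

View pics/cmp2.png

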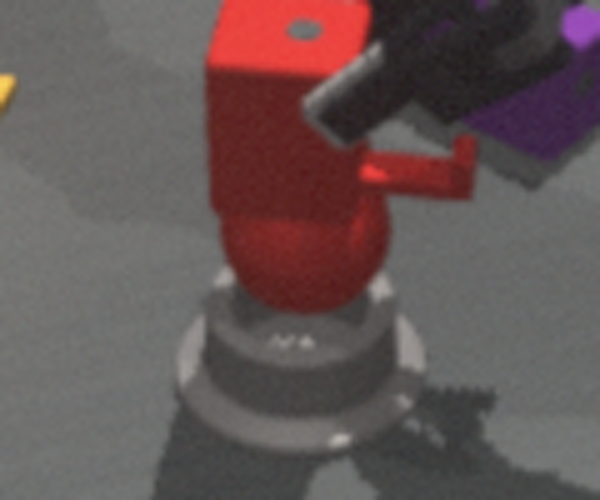

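Bulb (305 in the crop) lies within about 1 mm of the rim's centre (302), upright. Lowering slowly and watching the force.

{"api": "move_arm", "payload": {"commands": "0 -.22 .03 .23 0 0 0;0 -.22 .03 .23 0 0 0;0 -.22 .03 .23 0 0 0;0 -.15 .01 .16 0 0 0;0 -.1 0 .1 0 0 0;0 0 0 0 0 0 0;0 0 0 0 0 0 0"}}

```text
t: 9.98
eef_pos: [0.5329, -0.0089, 0.0962]
tool_rot: [-0.323, -0.492, 0.782, -0.206]
contact_force: [0.8, -1.3, 1.2]
gripper_width: 0.497
```

```bash
python3 log.py; python3 -c "
from held import *
g,M=held(); print((g-M[:,2]*.052).round(4))"
```

```text
9.98 q [ 0.029  0.818 -0.673  1.648  0.79   1.669  1.755] p [ 0.5329 -0.0089  0.0962] F [ 0.8 -1.3  1.2] g 0.497
[0.5388 0.0032 0.0577]
```

{"api": "move_arm", "payload": {"commands": "0 -.07 0 .07 0 0 0;0 -.07 0 .07 0 0 0;0 0 0 0 0 0 0;0 0 0 0 0 0 0"}}

```text
t: 10.32
eef_pos: [0.5332, -0.0092, 0.0953]
tool_rot: [-0.323, -0.492, 0.782, -0.206]
contact_force: [1.7, -3.0, 6.5]
gripper_width: 0.492
```

```bash
python3 log.py; python3 -c "
from held import *
g,M=held(); print((g-M[:,2]*.052).round(4),M[:,2].round(3))"
```

```text
10.32 q [ 0.028  0.82  -0.672  1.647  0.792  1.668  1.753] p [ 0.5332 -0.0092  0.0953] F [ 1.7 -3.   6.5] g 0.492
[0.5392 0.0028 0.0567] [-0.004  0.003  1.   ]
```

{"api": "move_arm", "payload": {"commands": "0 -.03 -.08 .11 0 0 0;0 0 0 0 0 0 0;0 0 0 0 0 0 0"}}

```text
t: 10.57
eef_pos: [0.5338, -0.0101, 0.0942]
tool_rot: [-0.323, -0.492, 0.782, -0.206]
contact_force: [1.9, -2.7, 6.3]
gripper_width: 0.493
```

```bash
python3 log.py; python3 -c "
from held import *
g,M=held(); print((g-M[:,2]*.052).round(4),M[:,2].round(3))"
```

```text
10.57 q [ 0.029  0.821 -0.671  1.647  0.794  1.667  1.754] p [ 0.5338 -0.0101  0.0942] F [ 1.9 -2.7  6.3] g 0.493
[0.5398 0.0019 0.0556] [-0.005  0.003  1.   ]
```

{"api": "move_arm", "payload": {"commands": "0 -.03 -.08 .11 0 0 0;0 0 0 0 0 0 0;0 -.03 -.08 .11 0 0 0;0 0 0 0 0 0 0;0 0 0 0 0 0 0"}}

```text
t: 10.98
eef_pos: [0.5342, -0.0106, 0.0937]
tool_rot: [-0.323, -0.492, 0.782, -0.206]
contact_force: [-1.0, 0.6, 15.4]
gripper_width: 0.494
```

```bash
python3 log.py; python3 -c "
from held import *
g,M=held(); print((g-M[:,2]*.052).round(4),M[:,2].round(3))"
```

```text
10.98 q [ 0.03   0.823 -0.671  1.646  0.795  1.667  1.755] p [ 0.5342 -0.0106  0.0937] F [-1.   0.6 15.4] g 0.494
[0.5401 0.0014 0.0551] [-0.003  0.002  1.   ]
```

Seated (vertical load, almost no side force). Relieve the press, open, and look before backing out.

{"api": "move_arm", "payload": {"commands": "0 .06 .03 -.07 0 0 0;0 0 0 0 0 0 0;.53 0 0 0 0 0 0;.56 0 0 0 0 0 0;.6 0 0 0 0 0 0;.65 0 0 0 0 0 0;.75 0 0 0 0 0 0;.9 0 0 0 0 0 0;.9 0 0 0 0 0 0;.9 0 0 0 0 0 0", "force": 20}}

```text
t: 11.82
eef_pos: [0.5337, -0.0106, 0.0917]
tool_rot: [-0.323, -0.493, 0.782, -0.205]
contact_force: [0.1, 0.4, -0.4]
gripper_width: 0.898
```

```bash
python3 log.py; python3 - <<'E'
from held import *
s=cam("scene"); w=cam("wrist")
a=cv2.resize(s["img"][150:270,200:320,::-1],(400,400),interpolation=2); b=cv2.resize(w["img"][80:400,120:440,::-1],(400,400),interpolation=2)
cv2.imwrite("pics/cmp3.png",np.hstack([a,b]))
E
```

```text
11.82 q [ 0.031  0.824 -0.67   1.648  0.794  1.663  1.755] p [ 0.5337 -0.0106  0.0917] F [ 0.1  0.4 -0.4] g 0.898
```

View pics/cmp3.png

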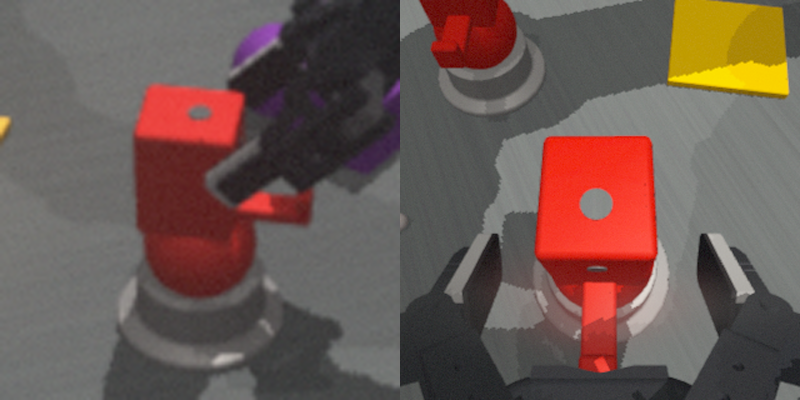

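It stands freely in the ring, fingers clear on both sides. Back straight out, then up and aside.

{"api": "move_arm", "payload": {"commands": ".9 0 0 -.5 0 0 0;.9 0 0 -1.5 0 0 0;.9 0 0 -2.5 0 0 0;.9 0 0 -3 0 0 0;.9 0 0 -3 0 0 0;.9 0 0 -3 0 0 0;.9 0 0 -3 0 0 0;.9 2 0 -2 0 0 0;.9 2.5 0 -2.5 0 0 0;.9 2.5 0 -2.5 0 0 0;.9 0 0 -2 0 0 0;.9 0 0 0 0 0 0"}}

```text
t: 12.92
eef_pos: [0.5912, 0.1112, 0.325]
tool_rot: [-0.318, -0.493, 0.783, -0.207]
contact_force: [-0.3, 0.6, 0.3]
gripper_width: 0.898
```

```bash
python3 log.py; python3 - <<'E'
from held import *
s=cam("scene"); t=cam("top")
a=cv2.resize(s["img"][150:300,110:310,::-1],(400,300),interpolation=2); b=cv2.resize(t["img"][190:290,250:430,::-1],(720,400),interpolation=2)[:,:400]
b=cv2.resize(t["img"][200:280,250:430,::-1],(800,356),interpolation=2)
r=np.zeros((240,800,3),np.uint8); r[:,:400]=a[:240]
w=cam("wrist"); r[:,400:]=cv2.resize(w["img"][:,:,::-1],(400,300))[60:300]
cv2.imwrite("pics/cmp4.png",np.vstack([r,b]))
E
```

```text
12.92 q [-0.529  0.636 -0.009  1.242  0.442  1.914  2.164] p [0.5912 0.1112 0.325 ] F [-0.3  0.6  0.3] g 0.898
```

View pics/cmp4.png

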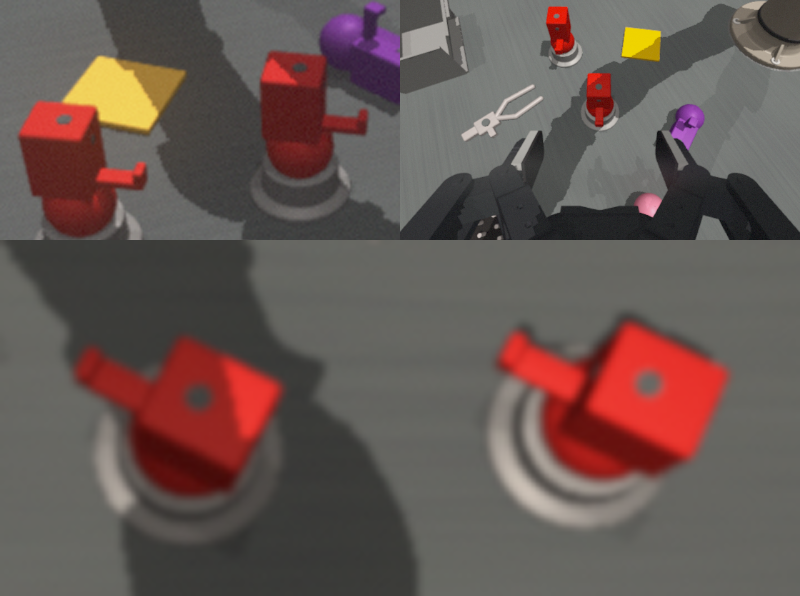

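```bash
python3 - <<'E'
from h import *
c=cam("top"); k=180/800
P=lambda pts,z:np.array([onz(c,250+(x+.5)*k-.5,200+(y-240+.5)*k-.5,z)[:2] for x,y in pts])
A=P([(187,338),(283,385),(237,475),(135,432)],.138);B=P([(625,320),(728,373),(690,460),(580,412)],.138)
for n in(A,B):
    e=n[0]+n[3]-n[1]-n[2]; f=n[0]+n[1]-n[2]-n[3]; print(n.mean(0).round(4),np.arctan2(e[1],e[0]).round(3),(np.arctan2(f[1],f[0])+np.pi/2).round(3))
print("holes",P([(198,398),(648,384)],.138).round(4))
T=P([(92,365),(514,352)],.095); H=P([(198,398),(648,384)],.138); d=T-H; print("tips",np.arctan2(d[:,1],d[:,0]).round(3))
o=bot.get_obs(); print(o["t"],np.abs(o["joint_vel"]).max(),np.round(o["q"],3))
E
```

```text
[ 0.5365 -0.0026] 1.156 1.1
[ 0.5473 -0.1933] 1.129 1.116
holes [[ 0.5404  0.0028]
 [ 0.5502 -0.1901]]
tips [1.125 1.147]
13.1167 0.033648438438595094 [-0.514  0.642 -0.029  1.252  0.446  1.913  2.16 ]
```

```bash
python3 -c "
from station import bot
print(bot.hand_in())"
```

```text
the job is handed in; nothing more can be done
None
```

I gripped the red insulator lying on its back at 45°, lifted it and turned it upright. I lowered it into the empty ring under force feedback until it seated, let go and backed out. The job was handed in at about 13 s; no verdict is reported.

**Last checks, made from the top camera after the arm had backed off:**
- **Position and lean:** the hole in its top lies about 2.7 mm from the ring's axis, so it leans only about 0.03 rad. I did not measure the bulb centre again after release.
- **Claw direction:** 1.10 to 1.16 rad, against 1.12 to 1.15 rad for the neighbour, the same way round.
- **Bystanders:** the neighbour measured within about 2 mm of its first position. The plier and the tile looked unmoved by eye but I did not measure them.
- **Contact:** the tool force was about zero, so the robot was touching nothing.

**Disagreements:**
- The wrist camera showed the held block about 3 mm off sideways. The finger pads were offset by the same amount, so I took it as calibration error.
- The ring first touched the bulb on one side, which I mended by sliding about 2 mm.
- After backing out, joint 6 read 1.914, close to its limit of 1.92, but not past it.

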